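# Switch on the extractor at the push-latch switch box

### The arm

A 6-joint arm with a two-finger parallel gripper is mounted at the origin on the work surface. World frame = base frame: x ahead of the robot, y to its left, z up, the work surface at z = 0. Lengths are in m, angles in rad, forces in N, time in s.
With the tool pointing down it reaches from about 0.25 to 0.725 m from the base axis. Payload 4 kg.
Tool frame: the origin (TCP) lies between the finger pads; the fingertips stand 8 mm ahead of it and the grasp point (between the pads) lies 11 mm behind it; z points along the fingers, y is the direction in which the jaws open and shut (so a half turn about z gives the same grasp; the last joint's range is limited). The gripper opens to 85 mm and grips with 20 to 120 N. Pads are 22 mm wide; open, the fingers measure 114 mm over their backs; the gripper's body (76 mm by 85 mm) begins 54 mm behind the grasp point. The pads swing forward as they close: fully open they stand 13 mm farther back than shut.
Start: joints at [-1.161, 0.241, 0.005, 1.335, 0, 1.571], TCP at [0.199, -0.459, 0.239] pointing down, gripper open.
Joint ranges: [-2.72, 2.72], [-1.05, 1.87], [-1.09, 1.28], [-1.99, 2.15], [-1.42, 1.44], [-3.14, 3.14]. Speed limits (rad/s): [2.79, 2.79, 3.14, 3.14, 3.14, 3.14].

### API

Orientations are given as a unit quaternion [x, y, z, w].
In Python, from workcell import * gives the robot as it stands.
- The arm moves only by the tool send_rows, never from a script. Its argument "increments" is a list that holds one entry, the list of rows, each a list of 6 numbers: the shift along the tool's x, y, z in units of 50 mm (1.0 is 50 mm), then the turn, a rotation vector about the tool's x, y, z in units of 10 degrees (1.0 is 10 degrees). In form: [[[x, y, z, ax, ay, az], ...]]. A call has 1 to 8 rows; each row shifts and turns the commanded pose from where the row before left it, along the tool's axes as they then stand; what a row does not reach is not made up. A row lasts 1/8 s, in which the tool goes at most 62.5 mm and 10.7 degrees, less where a joint would pass 70% of its speed; a pose out of reach is approached as far as the arm can. A call with a number of a shift or a turn outside -1 to 1 is refused whole. A call with a gripper value outside its range is refused whole. "grip" is the closure, from 0 (fully open) to 1 (shut), set as the call begins (left out, the last holds). The fingers move at their own pace and stop on an object; the grip force is fixed at half the most. Time passes only in rows, so rows that do not move let the fingers close. It gives the time, the measured TCP pose, the force and the opening at its end, in the units of the state.
- get_obs(): the state, without advancing time (a new reading comes with each control period).
- camera(name): name is "side" or "top" or "wrist"; returns a dict with "color" (420x560x3 uint8, red, green, blue), "z_map" (420x560 float32, m along the optical axis (not along the pixel's ray), 0 where there is no reading), "intrinsics" (3x3 intrinsics, pixels), "pose" (4x4, takes a point from camera to world coordinates); the wrist camera has in their place "mount" (4x4, takes a point from camera to tool coordinates, whose origin is the TCP and whose axes are the flange's). Camera axes: x right, y down, z forward; pixel columns grow to the right and rows downward; lengths in m; the calibration is good to about 2 mm. A picture is of the moment at which its call begins: read the wrist's pose just before it.
- job_done(): hands the job in, once; it reports no verdict.
The state is a dict: "clock": time; "joint_pos": joint angles; "joint_vel": joint speeds; "tau": joint torques, N m; "eef_pos": TCP position; "tool_rot": TCP orientation; "ft_force": force on the tool from outside, world axes, zero at the start; "ft_torque": the same for the moment, N m; "grip_width": finger opening in m.
Only numpy, scipy, OpenCV 4.12 (cv2) and the standard library are available. Lean on these libraries where they do the work, as an engineer would, in place of code of your own. Each camera call takes 0.05 s, during which the arm holds its last target.

### The job

Switch on the smoke extractor at the splash-proof switch box on the chasing bench: press the front of its lid so that the push latch lets go and the lid springs up, press the near half of the wide rocker until it snaps over, then push the lid down again and press it home until it latches and stays shut. Do it by pressing and pushing only, and leave the narrow rocker, the screwed-down junction box and the tools on the bench as they are.

Things in the scene. Friction and masses are not known exactly. Their poses are not given: they have to be found in the camera images.
- switch_box: Light-grey plastic switch box fixed to the bench: 112 mm deep (x), 152 mm wide (y), walls 5 mm thick, 76 mm high, hinged lid without screws. Origin: middle of its underside. x runs from the front (latch side, towards the robot) to the back (hinge side), y along the hinge, z up. Under the lid, in a well 102 by 142 mm, floor at z = 48 mm, are two white rockers and a small latch block mid-front.
- lid (a joint): Lid angle, rad: 0 shut and latched, opens up to 1.65 (just past upright). From shut it gives to -0.055 (5 mm at the pad, then a firm rubber stop). Push-push latch: pressed past -0.03 and let go, it is freed and a damped spring swings it up to 1.65 in about 2 s; pushed shut past -0.03 and let go, it latches at 0; let go well before that it springs up again. Takes 1 to 2 N at the front edge.
- lid_pad (a point): Centre of the raised round thumb pad (28 mm across) on the lid's outer face, mid-width, 98 mm from the hinge axis: where to press. Moves with the lid; its z is the lid's outward normal. Lid 162 mm wide, 10 mm thick; outer face 12 mm from the hinge axis (pad 95.5 mm above the bench when shut), free edge 119 mm from the axis (200 mm above the bench when open).
- lid_hinge (a point): Middle of the lid's hinge axis, which runs along the box's y, 58 mm behind the box's middle and 82 mm above the bench; axes as the box's.
- wide_rocker (a joint): Tilt of the wide rocker, rad: 0 is off (near half up), 0.26 is on (near half down). It snaps over past 0.13; pressing its near half takes about 3 N.
- wide_rocker_top (a point): Point on top of the wide rocker, mid-width, in the near (front) half, 17 mm before the pivot: where to press. The rocker is a flat white paddle 60 mm wide (y), 50 mm deep (x), pivot along y at x = 4, y = 34, z = 58 mm in the box's frame. This point is 64 mm above the bench when off, 60 mm when on.
- narrow_rocker (a joint): Tilt of the narrow rocker (28 mm wide, 50 mm deep, middle at x = 4, y = -40 mm in the box's frame), which is to stay at 0.
- junction_box: Light-grey plastic junction box fixed to the bench, 122 by 142 mm and 66 mm high, its cover held by four steel screws at the corners; not to be touched. Origin: middle of its underside.
- hammer: Chasing hammer with a wooden handle, 220 mm long, lying on the bench in front of and between the boxes; bystander. Origin: mid-length, on the bench; x towards the head.
- punch_tin: Metal tin, 68 mm across and 80 mm high, with steel punches standing in it up to 130 mm high; bystander. Origin: middle of its underside.
- cup: Steel cup, 68 mm across, 75 mm high; bystander. Origin: middle of its underside.
- punch: Loose steel chasing punch, 130 mm long and 10 mm thick, lying between the two boxes; bystander. Origin: near mid-length, on the bench.

How it is judged:
By the outcome, as a careful person would: the job done as asked, in the order asked, and still so for the second after the job is handed in, with the robot touching nothing.
It also fails if it takes over 51 s, if anything falls off the work surface, if the arm or the gripper's body presses on something with over 40 N, if the wrist force passes 120 N, or if a joint passes its speed limit or range.

## Working session

There is one attempt and no reset: what is moved stays moved. The work goes in short steps, Python scripts to look and compute and a tool call to move; the robot and the scene stay as the last step left them, time stands still between calls to the robot, and variables do not carry over. Pictures are saved under pics/ and viewed, and the job is handed in when it is done.

Besides the shell and the picture viewer there is one more tool, called after "Emit:" in YAML: its name, and indented under it one key for each argument. send_rows: Moves the arm, as the interface text tells. Its arguments: {"type":"object","properties":{"increments":{"type":"array"},"grip":{"type":"number"}},"required":["increments"]}

```bash
mkdir -p pics; ls
python3 - <<'E'
from workcell import *
import cv2,numpy as np
o=get_obs();print(o)
for n in("top","side"):
    c=camera(n);cv2.imwrite(f"pics/{n}0.png",c["color"][:,:,::-1]);np.savez(f"{n}0.npz",**c);print(c["intrinsics"],c["pose"])
E
```

```text
pics
{'clock': 0.0, 'joint_pos': array([-1.16101397e+00,  2.41382774e-01,  3.69890924e-03,  1.33517010e+00,
        7.85389461e-06,  1.57079986e+00]), 'joint_vel': array([ 4.63247324e-04, -2.45376890e-06,  1.07183973e-03,  1.58182514e-03,
        1.39056250e-04,  1.94025999e-04]), 'tau': array([-1.32820456e-03, -3.72312284e+01,  2.52410817e+01,  1.68603100e-02,
       -5.90259037e-05, -8.05021926e-06]), 'eef_pos': array([ 0.19896159, -0.4580379 ,  0.23841834]), 'tool_rot': array([ 9.79082973e-01,  2.03458778e-01, -2.05481225e-04, -1.00809844e-03]), 'ft_force': array([ 0.13948625, -0.11052439,  0.84680719]), 'ft_torque': array([ 0.0411678 , -0.08218131,  0.04204845]), 'grip_width': 0.08533613207838374}
[[384.67824659   0.         280.47662696]
 [  0.         384.67824659 208.37237936]
 [  0.           0.           1.        ]] [[ 0.01113842 -0.99653667  0.08240508  0.43969151]
 [-0.99989094 -0.01189924 -0.00874735  0.00734228]
 [ 0.00969761 -0.08229866 -0.99656053  1.15991218]
 [ 0.          0.          0.          1.        ]]
[[386.92220078   0.         280.70398335]
 [  0.         386.92220078 211.26324912]
 [  0.           0.           1.        ]] [[ 0.99329181 -0.07553066  0.08755859  0.42382299]
 [-0.11471469 -0.7389663   0.66390462 -0.62866623]
 [ 0.01455769 -0.66949527 -0.74267365  0.81955733]
 [ 0.          0.          0.          1.        ]]
```

View pics/top0.png

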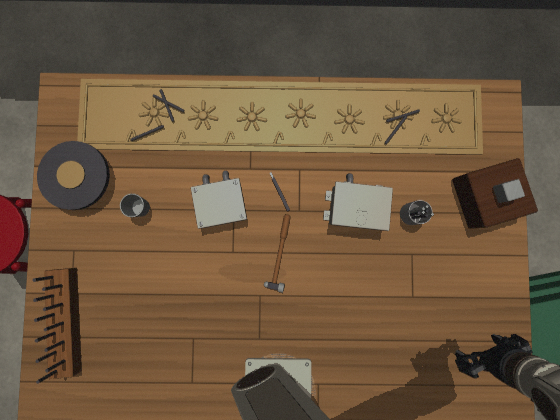

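View pics/side0.png

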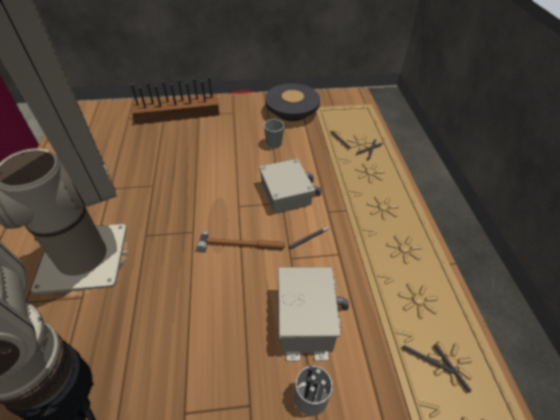

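The switch box is at top pixel (361,206), with its pad near (361,217). The junction box is at (219,203), the punch tin at (417,212) and the hammer near (280,255). Next I measure the lid from depth.

```bash
cat > h.py <<'E'
import numpy as np,cv2
def cloud(c):
    z=c["z_map"];K=c["intrinsics"];h,w=z.shape
    u,v=np.meshgrid(np.arange(w),np.arange(h))
    P=np.stack([(u-K[0,2])/K[0,0]*z,(v-K[1,2])/K[1,1]*z,z],-1)
    T=c["pose"];return P@T[:3,:3].T+T[:3,3]
def ray(c,u,v,h):
    K=c["intrinsics"];T=c["pose"]
    d=T[:3,:3]@np.array([(u-K[0,2])/K[0,0],(v-K[1,2])/K[1,1],1]);o=T[:3,3]
    return o+d*(h-o[2])/d[2]
E
python3 - <<'E'
from h import *
for n,(u0,u1,v0,v1) in {"top":(315,440,165,250),"side":(260,360,250,410)}.items():
    c=dict(np.load(n+"0.npz"));W=cloud(c)
    m=np.zeros(W.shape[:2],np.uint8);s=W[v0:v1,u0:u1]
    m[v0:v1,u0:u1]=((s[...,2]>.085)&(s[...,2]<.103))
    nn,l,st,ce=cv2.connectedComponentsWithStats(m)
    k=1+st[1:,4].argmax();mm=l==k
    P=W[mm];print(n,st[k],P.mean(0),np.median(P[:,2]))
    r=cv2.minAreaRect(P[:,:2].astype(np.float32)*1000);print(r)
    im=cv2.resize(c["color"][v0:v1,u0:u1],None,fx=5,fy=5,interpolation=cv2.INTER_CUBIC) if n=="top" else cv2.resize(c["color"][v0:v1,u0:u1],None,fx=3.5,fy=3.5)
    cv2.imwrite(f"pics/{n}0z.png",im[:,:,::-1])
    # contour corners on plane
    cs,_=cv2.findContours((mm*255).astype(np.uint8),cv2.RETR_EXTERNAL,cv2.CHAIN_APPROX_NONE)
    b=cv2.boxPoints(cv2.minAreaRect(cs[0]));print(b);print([ray(c,*p,.094).round(4) for p in b])
E
```

```text
top [ 331  182   62   49 2535] [ 0.53752496 -0.22792392  0.09542536] 0.0954109625370414
((539.7439575195312, -228.93545532226562), (162.57630920410156, 125.18509674072266), 84.39939880371094)
[[330.43442 225.22133]
 [334.45084 181.041  ]
 [392.7869  186.34428]
 [388.77048 230.52461]]
[array([ 0.4826, -0.1411,  0.094 ]), array([ 0.6064, -0.1523,  0.094 ]), array([ 0.5935, -0.316 ,  0.094 ]), array([ 0.4697, -0.3032,  0.094 ])]
side [ 278  267   63   71 4046] [ 0.53491677 -0.23795926  0.09220747] 0.09227569716577061
((536.0611572265625, -230.4766845703125), (163.69873046875, 122.20272827148438), 84.75065612792969)
[[276.8495  268.03488]
 [337.9449  266.1835 ]
 [340.07886 336.60367]
 [278.98346 338.45505]]
[array([ 0.4813, -0.1485,  0.094 ]), array([ 0.6181, -0.158 ,  0.094 ]), array([ 0.5872, -0.3203,  0.094 ]), array([ 0.4678, -0.311 ,  0.094 ])]
```

View pics/top0z.png

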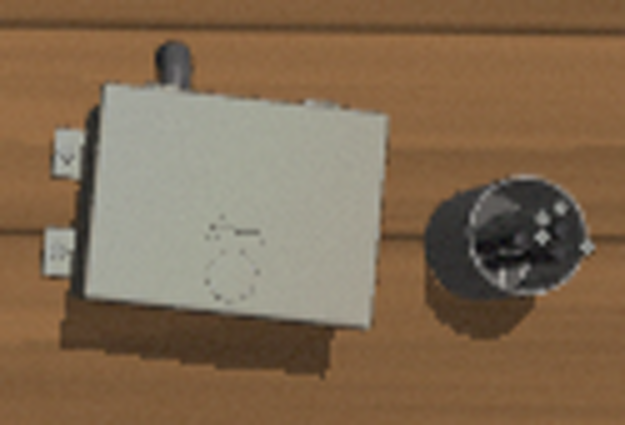

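View pics/side0z.png

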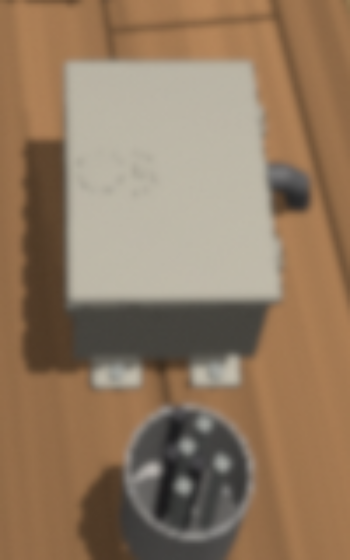

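Both views show the pad's ring, at top pixel (361.4,220.4) and side pixel (289,298.6). I'll combine it with the lid outline to get the box pose.

```bash
cat >> h.py <<'E'
from scipy.spatial.transform import Rotation as R
def boxframe():
    yaw=np.radians(-5.3);f=np.array([.4761,-.2222]);return f,yaw
E
python3 - <<'E'
from h import *
t=dict(np.load("top0.npz"));s=dict(np.load("side0.npz"))
print(ray(t,361.4,220.4,.0955),ray(s,289.1,298.6,.0955))
# side outline corners by depth: edges of the top face of lid
W=cloud(s);print(W[298,289],cloud(t)[220,361])
f=np.array([.4761,-.2222]);a=np.radians(-5.3);bx=np.array([np.cos(a),np.sin(a)]);by=np.array([-bx[1],bx[0]])
for n,p in dict(pad=(21,0),hinge=(119,0),box=(61,0),rock=(48,34)).items(): print(n,f+bx*p[0]/1e3+by*p[1]/1e3)
E
```

```text
[ 0.49689942 -0.22693754  0.0955    ] [ 0.49842961 -0.22783982  0.0955    ]
[ 0.49848196 -0.22599469  0.09473179] [ 0.49777582 -0.22494491  0.09954977]
pad [ 0.49701022 -0.22413978]
hinge [ 0.59459124 -0.2331921 ]
box [ 0.53683921 -0.22783461]
rock [ 0.52703539 -0.19277915]
```

Emit:
send_rows:
  increments:
    - [[0.7,-0.2,0,0,0,0],[0.8,-0.2,0,0,0,0],[0.8,-0.2,0,0,0,0],[0.8,-0.2,0,0,0,0],[0.8,-0.2,0,0,0,0],[0.8,-0.2,0,0,0,0],[0.8,-0.2,0,0,0,0],[0.8,-0.2,0,0,0,0]]
  grip: 1

```text
clock: 1.1
eef_pos: [0.457, -0.2586, 0.2388]
tool_rot: [0.979, 0.203, -0.0, -0.0]
ft_force: [0.6, -0.0, -0.5]
grip_width: -0.0004
```

Emit:
send_rows:
  increments:
    - [[0,0,-0.1,0,0,0.9],[0,0,0,0,0,0.9],[0,0,0,0,0,0.9],[0,0,0,0,0,0]]

```text
clock: 1.6
eef_pos: [0.4561, -0.2595, 0.2438]
tool_rot: [1.0, -0.03, -0.0, -0.0]
ft_force: [-0.4, -0.3, 0.1]
grip_width: -0.0001
```

```bash
cat >> h.py <<'E'
PTS={'pad':(.4975,-.226,.0955),'rock':(.5245,-.1935,.064),'hinge':(.5951,-.2345,.082)}
def rel(o,p):
    Rm=R.from_quat(o['tool_rot']);return Rm.inv().apply(np.array(p)-o['eef_pos'])*1e3
def show():
    from workcell import get_obs
    o=get_obs();Rm=R.from_quat(o['tool_rot'])
    print(o['clock'].__round__(2),o['eef_pos'].round(4),'F',o['ft_force'].round(1),'w',round(o['grip_width'],4),'j',o['joint_pos'].round(2))
    x=Rm.as_matrix();print('xyaw',np.degrees(np.arctan2(x[1,0],x[0,0])).round(2),'z',x[:,2].round(4))
    for k,p in PTS.items(): print(k,rel(o,p).round(1))
    return o
E
python3 -c "
from h import *
o=show()
from workcell import camera
c=camera('wrist');cv2.imwrite('pics/w1.png',c['color'][:,:,::-1]);print(c['mount'].round(3))"
```

```text
1.6 [ 0.4561 -0.2595  0.2438] F [-0.4 -0.3  0.1] w -0.0001 j [-0.52  0.29  0.08  1.36  0.    2.68]
xyaw -3.41 z [-9.e-04  6.e-04 -1.e+00]
pad [ 39.5 -35.8 148.3]
rock [ 64.6 -69.9 179.8]
hinge [137.5 -33.2 161.7]
[[ 0.    -0.965 -0.261  0.065]
 [ 1.    -0.     0.    -0.   ]
 [-0.    -0.261  0.965 -0.134]
 [ 0.     0.     0.     1.   ]]
```

View pics/w1.png

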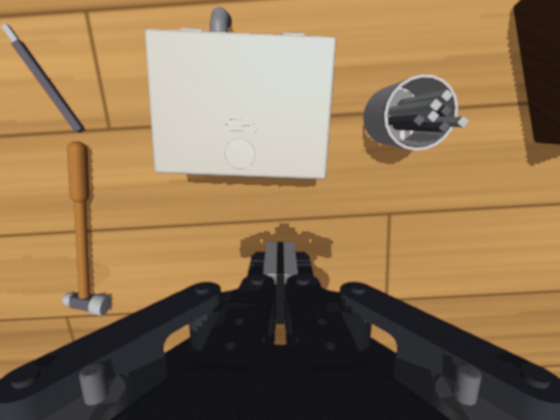

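The wrist view is clear: lid corners at about (147,31), (334,38), (325,178) and (155,171), pad ring at (240,154). I'll use it to check the pose.

Run:
```python
from h import *
from workcell import *
o=get_obs();c=camera('wrist')
T=np.eye(4);T[:3,:3]=R.from_quat(o['tool_rot']).as_matrix();T[:3,3]=o['eef_pos']
c['pose']=T@c['mount']
g=c['color'].astype(int);m=((g.min(2)>150)&(g.max(2)-g.min(2)<45)).astype(np.uint8)*255
m[200:]=0
m=cv2.morphologyEx(m,cv2.MORPH_OPEN,np.ones((5,5)))
cs,_=cv2.findContours(m,cv2.RETR_EXTERNAL,cv2.CHAIN_APPROX_NONE);k=max(cs,key=cv2.contourArea)
P=np.array([ray(c,*p[0],.094)[:2] for p in k],np.float32)*1000
print(cv2.boundingRect(k),cv2.minAreaRect(P));b=cv2.boxPoints(cv2.minAreaRect(P));print(b)
print(ray(c,240,154,.0955), cloud(c)[154,240])
```

```text
(145, 28, 190, 150) ((537.808837890625, -228.910400390625), (159.7881622314453, 121.56631469726562), 84.42058563232422)
[[ 469.54593 -302.5163 ]
 [ 590.5363  -314.33563]
 [ 606.0718  -155.3045 ]
 [ 485.08136 -143.48517]]
[ 0.49665349 -0.2253088   0.0955    ] [ 0.496677   -0.22534579  0.09577449]
```

Emit:
send_rows:
  increments:
    - [[0.4,-0.36,0.4,0,0,0.2],[0.37,-0.36,0.6,0,0,0],[0,0,0.7,0,0,0],[0,0,0.6,0,0,0],[0,0,0.1,0,0,0],[0,0,0.1,0,0,0]]

```text
clock: 2.45
eef_pos: [0.498, -0.2272, 0.12]
tool_rot: [0.999, -0.048, 0.001, 0.0]
ft_force: [0.5, 0.5, -0.2]
grip_width: 0.0
```

```bash
python3 -c "
from h import *
o=show()"
```

```text
2.45 [ 0.498  -0.2272  0.12  ] F [ 0.5  0.5 -0.2] w 0.0 j [-0.43  0.41 -0.08  1.08  0.    2.81]
xyaw -5.49 z [ 1.2e-03 -5.0e-04 -1.0e+00]
pad [-0.6 -1.2 24.5]
rock [ 23.1 -36.1  56. ]
hinge [97.3 -2.  38.1]
```

Emit:
send_rows:
  increments:
    - [[0,0,0.16,0,0,0],[0,0,0.1,0,0,0],[0,0,0.04,0,0,0],[0,0,0,0,0,0]]

```text
clock: 2.95
eef_pos: [0.4975, -0.2269, 0.1044]
tool_rot: [0.999, -0.048, 0.0, -0.0]
ft_force: [-0.6, -0.2, 0.1]
grip_width: 0.0
```

Emit:
send_rows:
  increments:
    - [[0,0,0.04,0,0,0],[0,0,0,0,0,0]]

```text
clock: 3.2
eef_pos: [0.4976, -0.2269, 0.1024]
tool_rot: [0.999, -0.048, 0.0, 0.0]
ft_force: [-0.3, -0.7, -0.5]
grip_width: -0.0
```

Emit:
send_rows:
  increments:
    - [[0,0,0.04,0,0,0],[0,0,0,0,0,0]]

```text
clock: 3.45
eef_pos: [0.4975, -0.2269, 0.1002]
tool_rot: [0.999, -0.048, -0.0, 0.0]
ft_force: [0.2, 0.3, 1.6]
grip_width: 0.0003
```

Emit:
send_rows:
  increments:
    - [[0,0,0.03,0,0,0],[0,0,0,0,0,0]]

```text
clock: 3.7
eef_pos: [0.4974, -0.2269, 0.0987]
tool_rot: [0.999, -0.048, -0.0, 0.0]
ft_force: [-0.5, -0.5, 0.8]
grip_width: 0.0
```

Emit:
send_rows:
  increments:
    - [[0,0,0.02,0,0,0],[0,0,0,0,0,0]]

```text
clock: 3.95
eef_pos: [0.4975, -0.2269, 0.0984]
tool_rot: [0.999, -0.048, 0.0, 0.0]
ft_force: [-2.1, 0.2, 4.9]
grip_width: 0.0
```

Emit:
send_rows:
  increments:
    - [[-0.1,0,-0.5,0,0,0],[-0.7,0,-0.7,0,0,0],[-0.8,0,-0.6,0,0,0],[-0.6,0,-0.6,0,0,-0.5],[0,0,0,0,0,-1],[0,0,0,0,0,-1],[0,0,0,0,0,-1],[0,0,0,0,0,-1]]

```text
clock: 4.95
eef_pos: [0.388, -0.2162, 0.2177]
tool_rot: [0.94, 0.34, 0.0, -0.0]
ft_force: [-0.2, -0.1, -0.2]
grip_width: -0.0001
```

Emit:
send_rows:
  increments:
    - [[0,0,0,0,0,-1],[0,0,0,0,0,-1],[0,0,0,0,0,-1],[0,0,0,0,0,-1],[0,0,0,0,0,-1],[0,0,0,0,0,-1],[0,0,0,0,0,-1],[0,0,0,0,0,-1]]

```text
clock: 5.95
eef_pos: [0.3881, -0.2161, 0.2177]
tool_rot: [0.501, 0.865, 0.0, 0.0]
ft_force: [0.9, 0.3, 0.6]
grip_width: -0.0002
```

Emit:
send_rows:
  increments:
    - [[0,0,0,0,0,-1],[0,0,0,0,0,-1],[0,0,0,0,0,-1],[0,0,0,0,0,-1],[0,0,0,0,0,-1],[0,0,0,0,0,-0.5],[0,0,0,0,0,0]]

```text
clock: 6.82
eef_pos: [0.388, -0.2162, 0.2177]
tool_rot: [0.049, 0.999, 0.0, 0.0]
ft_force: [-0.4, 0.4, 0.2]
grip_width: 0.0
```

```bash
python3 -c "
from h import *
from workcell import camera
o=show()
for n in('top','side'):
  c=camera(n);np.savez(n+'1.npz',**c);cv2.imwrite(f'pics/{n}1.png',c['color'][:,:,::-1])
"
```

```text
6.83 [ 0.388  -0.2162  0.2177] F [-0.4  0.4  0.2] w 0.0 j [-0.51  0.14 -0.18  1.25  0.   -0.41]
xyaw 174.43 z [ 1.e-04  2.e-04 -1.e+00]
pad [-109.9    0.8  122.2]
rock [-133.6   35.8  153.7]
hinge [-207.9    1.8  135.7]
```

View pics/top1.png

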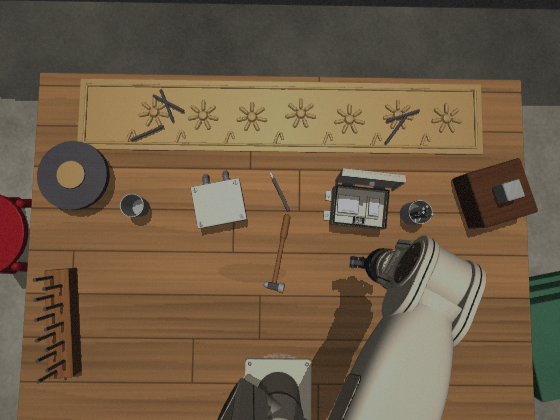

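View pics/side1.png

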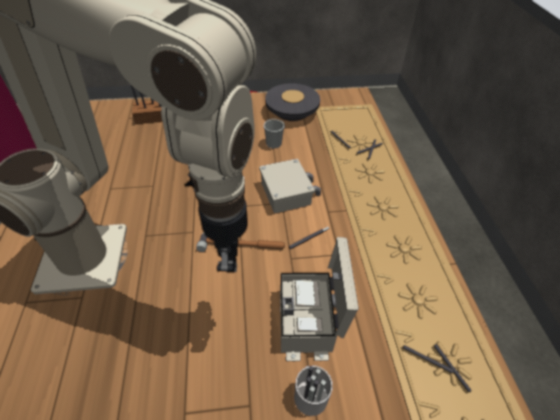

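The lid is up (top pixel 372,178) and both white rockers show near (350,205) and (375,208). I'll zoom in to measure the wide rocker.

Run:
```python
from h import *
for n,(u0,u1,v0,v1),f in (("top",(320,410,160,235),7),("side",(270,365,230,355),4.5)):
    c=dict(np.load(n+"1.npz"));g=c["color"][v0:v1,u0:u1]
    cv2.imwrite(f"pics/{n}1z.png",cv2.resize(g,None,fx=f,fy=f,interpolation=cv2.INTER_CUBIC)[:,:,::-1])
    W=cloud(c);s=W[v0:v1,u0:u1]
    gi=g.astype(int);m=((gi.min(2)>150)&(s[...,2]>.05)&(s[...,2]<.075)).astype(np.uint8)
    nn,l,st,ce=cv2.connectedComponentsWithStats(m)
    for k in range(1,nn):
        if st[k,4]>30:
            P=s[l==k];print(n,ce[k]+[u0,v0],st[k],P.mean(0).round(4),ray(c,*(ce[k]+[u0,v0]),.062).round(4))
```

```text
top [347.656 205.3  ] [ 18  39  21  14 250] [ 0.5415 -0.1947  0.0641] [ 0.5416 -0.195   0.062 ]
top [373.74789916 208.58823529] [ 49  42  12  14 119] [ 0.5329 -0.2697  0.0635] [ 0.5331 -0.27    0.062 ]
side [304.65462754 292.03611738] [ 22  50  23  25 443] [ 0.5386 -0.1956  0.0603] [ 0.5384 -0.1968  0.062 ]
side [305.65017668 323.26855124] [ 24  87  24  17 283] [ 0.5292 -0.2691  0.0596] [ 0.5289 -0.2703  0.062 ]
```

View pics/top1z.png

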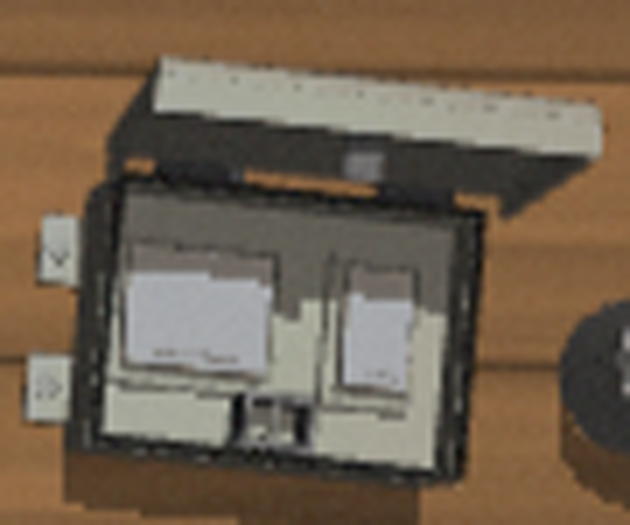

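View pics/side1z.png

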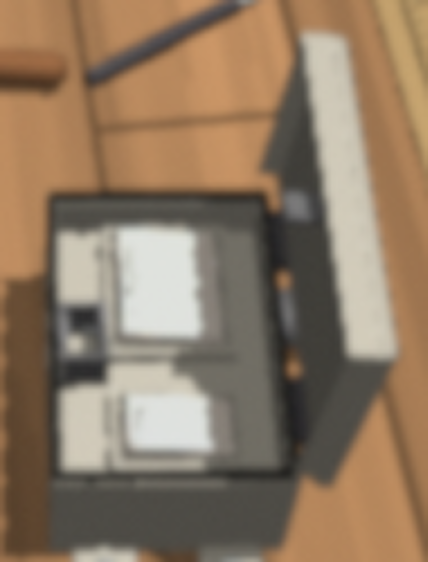

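Emit:
send_rows:
  increments:
    - [[-0.6,0.2,0,0,0,0],[-0.8,0.2,0,0,0,0],[-0.8,0.2,0,0,0,0],[-0.47,0.1,0.2,0,0,0],[0,0,0.8,0,0,0],[0,0,0.8,0,0,0],[0,0,0.6,0,0,0],[0,0,0.2,0,0,0]]

```text
clock: 7.92
eef_pos: [0.5227, -0.1937, 0.0856]
tool_rot: [0.049, 0.999, 0.001, -0.002]
ft_force: [0.4, 1.1, 0.1]
grip_width: -0.0002
```

```bash
python3 -c "
from h import *
o=show()"
```

```text
7.92 [ 0.5227 -0.1937  0.0856] F [0.4 1.1 0.1] w -0.0002 j [-0.35  0.47 -0.09  1.02  0.   -0.26]
xyaw 174.44 z [-0.004   0.0016 -1.    ]
pad [ 22.  -34.6  -9.9]
rock [-1.8  0.3 21.6]
hinge [-76.  -33.6   3.2]
```

Emit:
send_rows:
  increments:
    - [[-0.02,0,0.14,0,0,0],[0,0,0.1,0,0,0],[0,0,0,0,0,0]]

```text
clock: 8.3
eef_pos: [0.5257, -0.1945, 0.0764]
tool_rot: [0.048, 0.999, -0.0, 0.001]
ft_force: [0.5, 0.8, -0.1]
grip_width: 0.0003
```

Emit:
send_rows:
  increments:
    - [[0,0,0.05,0,0,0],[0,0,0,0,0,0]]

```text
clock: 8.55
eef_pos: [0.5253, -0.1944, 0.0736]
tool_rot: [0.048, 0.999, -0.0, 0.0]
ft_force: [-0.5, 0.4, 0.4]
grip_width: 0.0002
```

Emit:
send_rows:
  increments:
    - [[0,0,0.04,0,0,0],[0,0,0,0,0,0]]

```text
clock: 8.8
eef_pos: [0.5251, -0.1943, 0.0713]
tool_rot: [0.048, 0.999, 0.0, -0.0]
ft_force: [0.2, -0.0, 0.6]
grip_width: 0.0002
```

Emit:
send_rows:
  increments:
    - [[0,0,0.04,0,0,0],[0,0,0,0,0,0]]

```text
clock: 9.05
eef_pos: [0.5252, -0.1943, 0.069]
tool_rot: [0.048, 0.999, 0.0, -0.0]
ft_force: [0.3, 0.1, 1.2]
grip_width: 0.0002
```

Emit:
send_rows:
  increments:
    - [[0,0,0.03,0,0,0],[0,0,0,0,0,0]]

```text
clock: 9.3
eef_pos: [0.5255, -0.1944, 0.0684]
tool_rot: [0.048, 0.999, -0.0, 0.0]
ft_force: [-1.5, 0.8, 4.6]
grip_width: 0.0004
```

Emit:
send_rows:
  increments:
    - [[0,0,0.04,0,0,0],[0,0,0,0,0,0]]

```text
clock: 9.55
eef_pos: [0.5256, -0.1945, 0.0681]
tool_rot: [0.048, 0.999, -0.0, 0.001]
ft_force: [-4.0, 2.4, 13.7]
grip_width: 0.0003
```

Emit:
send_rows:
  increments:
    - [[0,0,-0.3,0,0,0],[0,0,-0.8,0,0,0],[0,0,-0.8,0,0,0],[0.6,0,-0.8,0,0,0],[0.8,0,-0.6,0,0,0],[0.8,0,0,0,0,0],[0,0,0,0,0,0]]

```text
clock: 10.42
eef_pos: [0.4136, -0.1835, 0.2316]
tool_rot: [0.049, 0.999, -0.0, 0.0]
ft_force: [0.9, -0.3, 0.2]
grip_width: -0.0003
```

Run:
```python
from h import *
from workcell import camera
o=show()
for n,(u0,u1,v0,v1),f in (("top",(320,410,160,235),7),("side",(270,365,230,355),4.5)):
  c=camera(n);np.savez(n+'2.npz',**c);W=cloud(c)
  g=c["color"][v0:v1,u0:u1]
  cv2.imwrite(f"pics/{n}2z.png",cv2.resize(g,None,fx=f,fy=f,interpolation=cv2.INTER_CUBIC)[:,:,::-1])
  A=cloud(dict(np.load(n+"1.npz")))
  bx=np.array([.9956,-.0941]);by=np.array([.0941,.9956]);ctr=np.array([.537,-.2285])
  for nm,y in(('wide',34),('narrow',-40)):
   for Q,t in((A,'before'),(W,'after')):
    d=Q[...,:2]-ctr;X=d@bx*1e3;Y=d@by*1e3
    z=[np.median(Q[...,2][(abs(X-x)<6)&(abs(Y-y)<9)&(Q[...,2]<.08)])*1e3 for x in(-13,4,21)]
    print(n,nm,t,np.round(z,1))
```

```text
10.43 [ 0.4136 -0.1835  0.2316] F [ 0.9 -0.3  0.2] w -0.0003 j [-0.42  0.15 -0.13  1.29 -0.   -0.32]
xyaw 174.41 z [ 2.e-04 -2.e-04 -1.e+00]
pad [-87.6 -34.2 136.2]
rock [-111.3    0.8  167.7]
hinge [-185.6  -33.1  149.7]
top wide before [65.8 64.9 60.7]
top wide after [60.7 63.3 66. ]
top narrow before [65.6 63.3 61.3]
top narrow after [65.5 64.7 61.9]
side wide before [62.4 59.8 58.2]
side wide after [58.1 59.8 62. ]
side narrow before [62.5 60.  57.9]
side narrow after [62.6 60.2 58.1]
```

View pics/top2z.png

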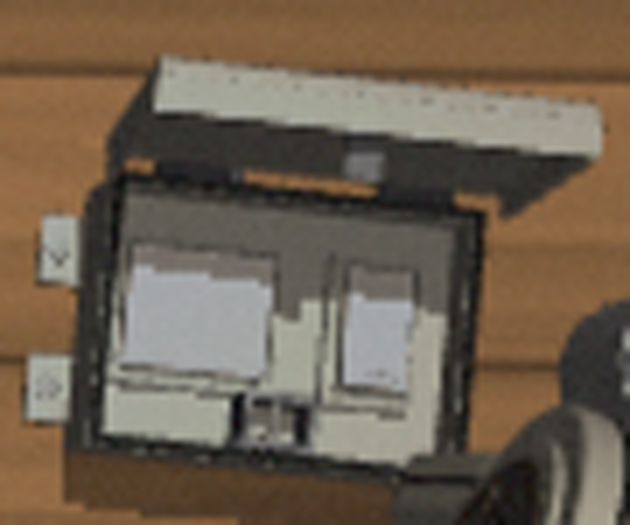

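View pics/side2z.png

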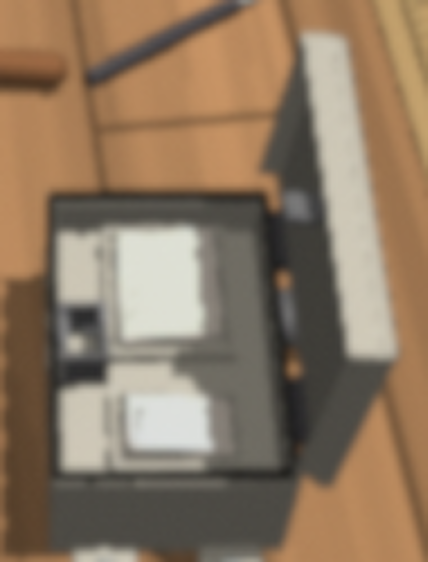

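The wide rocker's near half dropped about 5 mm and its far half rose by as much, so it is on. The narrow rocker hasn't changed. Next I go over the top of the lid to push it from behind.

Emit:
send_rows:
  increments:
    - [[0,-0.2,-0.4,0,0,0],[-0.6,-0.2,-0.1,0,0,0],[-0.7,-0.2,0,0,0,0],[-0.7,-0.1,0,0,0,0],[-0.7,0,0,0,0,0],[-0.7,0,0,0,0,0],[-0.7,0,0,0,0,0],[-0.6,0,0,0,0,0]]

```text
clock: 11.52
eef_pos: [0.6487, -0.2411, 0.2541]
tool_rot: [0.048, 0.999, 0.0, -0.0]
ft_force: [-0.1, 0.3, 1.0]
grip_width: -0.0003
```

```bash
python3 -c "
from h import *
from workcell import camera
o=show()
c=camera('side');cv2.imwrite('pics/s3.png',c['color'][:,:,::-1])"
```

```text
11.53 [ 0.6487 -0.2411  0.2541] F [-0.1  0.3  1. ] w -0.0003 j [-0.36  0.66  0.69  1.6   0.   -0.26]
xyaw 174.52 z [-5.e-04  3.e-04 -1.e+00]
pad [151.8   0.6 158.7]
rock [128.1  35.5 190.2]
hinge [ 53.9   1.4 172.1]
```

View pics/s3.png

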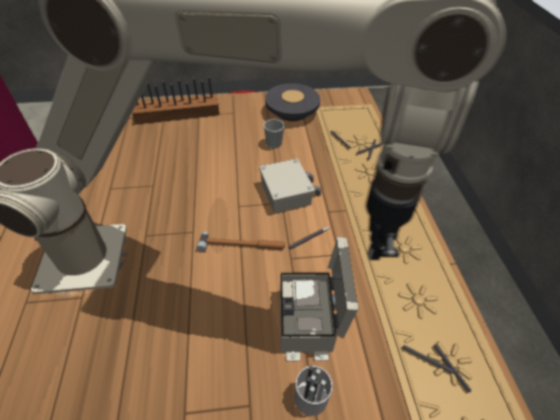

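Emit:
send_rows:
  increments:
    - [[0,0,0.4,0,0,0],[0,0,0.6,0,0,0],[0,0,0.4,0,0,0],[0,0,0,0,0,0]]

```text
clock: 12.08
eef_pos: [0.6456, -0.2406, 0.1824]
tool_rot: [0.048, 0.999, 0.001, -0.003]
ft_force: [-0.0, 0.3, 0.0]
grip_width: -0.0
```

```bash
cat > arc.py <<'E'
from h import *
# TCP waypoints relative to hinge along box x (away) and world z, mm
def wp(t):
    r=95+10*np.cos(np.radians(t));a=np.radians(t)
    return np.array([-r*np.cos(a)+12*np.sin(a)+11, 82+r*np.sin(a)+12*np.cos(a)+8])
o=show()
h=rel(o,PTS['hinge']);cur=np.array([-h[0],o['eef_pos'][2]*1e3])
print('cur',cur)
prev=None
for t in range(95,-1,-5):
    w=wp(t);d=(w-(prev if prev is not None else cur));prev=w
    print(t,w.round(1),'tool x',round(-d[0]/50,2),'z',round(-d[1]/50,2))
E
python3 arc.py
```

```text
12.07 [ 0.6456 -0.2406  0.1824] F [-0.   0.3  0. ] w -0.0 j [-0.36  0.66  0.51  1.43  0.   -0.26]
xyaw 174.51 z [-0.0051  0.002  -1.    ]
pad [148.3   0.2  87.7]
rock [124.4  35.1 119.1]
hinge [ 50.3   1.1 100.6]
cur [-50.28205371 182.36874231]
95 [ 31.2 182.7] tool x -1.63 z -0.01
90 [ 23. 185.] tool x 0.16 z -0.05
85 [ 14.6 186.6] tool x 0.17 z -0.03
80 [  6.  187.4] tool x 0.17 z -0.02
75 [ -2.7 187.4] tool x 0.17 z -0.0
70 [-11.4 186.6] tool x 0.17 z 0.02
65 [-20.1 185. ] tool x 0.17 z 0.03
60 [-28.6 182.6] tool x 0.17 z 0.05
55 [-36.9 179.4] tool x 0.17 z 0.06
50 [-45.  175.4] tool x 0.16 z 0.08
45 [-52.7 170.7] tool x 0.15 z 0.1
40 [-59.9 165.2] tool x 0.14 z 0.11
35 [-66.6 159. ] tool x 0.13 z 0.12
30 [-72.8 152.2] tool x 0.12 z 0.14
25 [-78.2 144.9] tool x 0.11 z 0.15
20 [-83. 137.] tool x 0.1 z 0.16
15 [-87.  128.7] tool x 0.08 z 0.17
10 [-90.2 120. ] tool x 0.06 z 0.17
5 [-92.5 111.1] tool x 0.05 z 0.18
0 [-94. 102.] tool x 0.03 z 0.18
```

Emit:
send_rows:
  increments:
    - [[0.2,0,0,0,0,0],[0.18,0,0,0,0,0],[0.16,0,-0.05,0,0,0],[0.17,0,-0.03,0,0,0],[0.17,0,-0.02,0,0,0],[0.17,0,0,0,0,0],[0.17,0,0.02,0,0,0],[0.17,0,0.03,0,0,0]]

```text
clock: 13.08
eef_pos: [0.5765, -0.2345, 0.1883]
tool_rot: [0.048, 0.999, -0.0, 0.0]
ft_force: [1.2, -0.6, -0.3]
grip_width: 0.0001
```

```bash
python3 -c "
from h import *
from workcell import camera
o=show()
c=camera('side');cv2.imwrite('pics/s4.png',c['color'][:,:,::-1])"
```

```text
13.07 [ 0.5765 -0.2345  0.1883] F [ 1.2 -0.6 -0.3] w 0.0001 j [-0.39  0.51  0.27  1.33  0.   -0.29]
xyaw 174.48 z [ 0. -0. -1.]
pad [79.5  0.8 92.7]
rock [ 55.7  35.8 124.3]
hinge [-18.5   1.8 106.3]
```

View pics/s4.png

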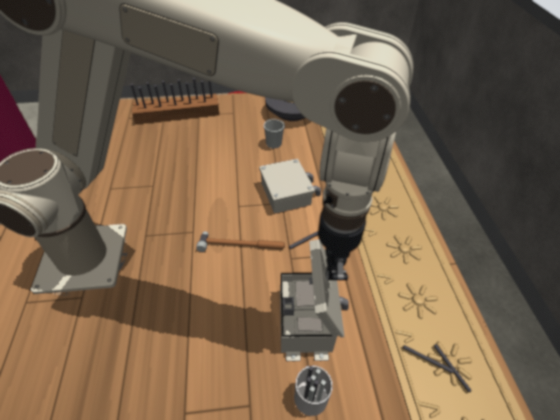

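The lid follows the finger, and is about 25° off upright at side pixel (325,285). I continue the arc.

Emit:
send_rows:
  increments:
    - [[0.18,0,0.08,0,0,0],[0.17,0,0.08,0,0,0],[0.17,0,0.09,0,0,0],[0.15,0,0.1,0,0,0],[0.14,0,0.11,0,0,0],[0.13,0,0.12,0,0,0],[0.12,0,0.14,0,0,0],[0.11,0,0.15,0,0,0]]

```text
clock: 14.12
eef_pos: [0.5185, -0.2288, 0.1443]
tool_rot: [0.048, 0.999, 0.0, -0.0]
ft_force: [0.3, 0.0, -0.9]
grip_width: 0.0001
```

```bash
python3 -c "
from h import *
from workcell import camera
o=show()
c=camera('side');cv2.imwrite('pics/s5.png',c['color'][:,:,::-1])"
```

```text
14.12 [ 0.5185 -0.2288  0.1443] F [ 0.3  0.  -0.9] w 0.0001 j [-0.42  0.43  0.02  1.16  0.   -0.32]
xyaw 174.48 z [-0.e+00  1.e-04 -1.e+00]
pad [21.2  0.8 48.8]
rock [-2.6 35.7 80.3]
hinge [-76.8   1.7  62.3]
```

View pics/s5.png

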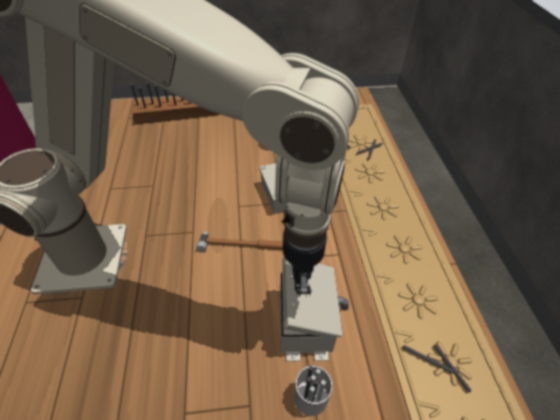

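Emit:
send_rows:
  increments:
    - [[0.11,0,0.13,0,0,0],[0.1,0,0.15,0,0,0],[0.08,0,0.15,0,0,0],[0.06,0,0.15,0,0,0],[0.05,0,0.15,0,0,0],[0.03,0,0.1,0,0,0],[0,0,0.02,0,0,0],[0,0,0,0,0,0]]

```text
clock: 15.18
eef_pos: [0.4972, -0.2267, 0.1022]
tool_rot: [0.048, 0.999, 0.0, -0.0]
ft_force: [-1.1, -0.1, 0.8]
grip_width: 0.0002
```

```bash
python3 -c "
from h import *
o=show()"
```

```text
15.18 [ 0.4972 -0.2267  0.1022] F [-1.1 -0.1  0.8] w 0.0002 j [-0.43  0.43 -0.1   1.04 -0.   -0.33]
xyaw 174.48 z [-7.e-04  3.e-04 -1.e+00]
pad [-0.2  0.8  6.7]
rock [-24.   35.7  38.2]
hinge [-98.2   1.7  20.1]
```

Right on the pad. Next I press to the stop, which was at TCP z ≈ 0.0984 earlier.

Emit:
send_rows:
  increments:
    - [[0,0,0.04,0,0,0],[0,0,0.03,0,0,0],[0,0,0,0,0,0]]

```text
clock: 15.55
eef_pos: [0.4974, -0.2269, 0.0987]
tool_rot: [0.048, 0.999, -0.0, -0.0]
ft_force: [0.2, -0.3, 1.8]
grip_width: -0.0001
```

Emit:
send_rows:
  increments:
    - [[0,0,0.02,0,0,0],[0,0,0,0,0,0]]

```text
clock: 15.8
eef_pos: [0.4975, -0.2269, 0.0984]
tool_rot: [0.048, 0.999, -0.0, 0.0]
ft_force: [-2.2, 0.3, 4.9]
grip_width: -0.0002
```

Same stop and same force as the first press. I lift straight up and then back off.

Emit:
send_rows:
  increments:
    - [[0,0,-0.3,0,0,0],[0,0,-0.8,0,0,0],[0.7,0,-0.8,0,0,0],[0.8,0,-0.6,0,0,0],[0.8,0,0,0,0,0],[0.8,0,0,0,0,0],[0,0,0,0,0,0],[0,0,0,0,0,0]]

```text
clock: 16.8
eef_pos: [0.3441, -0.2124, 0.2237]
tool_rot: [0.048, 0.999, -0.001, 0.001]
ft_force: [1.0, 0.1, 0.7]
grip_width: -0.0002
```

Emit:
send_rows:
  increments:
    - [[0,0,0,0,0,0],[0,0,0,0,0,0],[0,0,0,0,0,0],[0,0,0,0,0,0],[0,0,0,0,0,0],[0,0,0,0,0,0],[0,0,0,0,0,0],[0,0,0,0,0,0]]

```text
clock: 17.8
eef_pos: [0.3432, -0.212, 0.2228]
tool_rot: [0.048, 0.999, -0.0, 0.0]
ft_force: [0.2, -0.3, 1.0]
grip_width: -0.0001
```

```bash
python3 -c "
from h import *
from workcell import camera
o=show()
for n in('top','side'):
  c=camera(n);W=cloud(c);a=dict(np.load(n+'0.npz'));A=cloud(a)
  cv2.imwrite(f'pics/{n}6.png',c['color'][:,:,::-1])
  bx=np.array([.9956,-.0941]);by=np.array([.0941,.9956]);ctr=np.array([.537,-.2285])
  for Q in(A,W):
    d=Q[...,:2]-ctr;X=d@bx*1e3;Y=d@by*1e3
    print(n,[np.round(np.median(Q[...,2][(abs(X-x)<6)&(abs(Y-30)<20)])*1e3,1) for x in(-50,-20,20,45)])
"
```

```text
17.8 [ 0.3432 -0.212   0.2228] F [ 0.2 -0.3  1. ] w -0.0001 j [-0.55  0.06 -0.26  1.26 -0.   -0.46]
xyaw 174.48 z [ 0.e+00 -1.e-04 -1.e+00]
pad [-155.     0.9  127.3]
rock [-178.7   35.8  158.8]
hinge [-252.9    1.8  140.8]
top [np.float64(95.4), np.float64(95.8), np.float64(96.0), np.float64(95.6)]
top [np.float64(95.5), np.float64(95.4), np.float64(95.5), np.float64(95.1)]
side [np.float64(92.3), np.float64(92.4), np.float64(92.1), np.float64(92.1)]
side [np.float64(92.3), np.float64(92.4), np.float64(92.2), np.float64(92.1)]
```

View pics/side6.png

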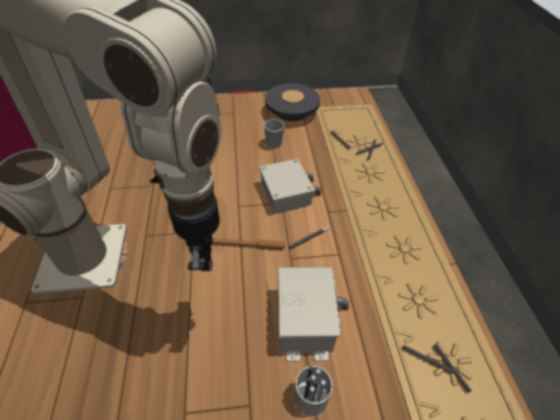

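View pics/top6.png

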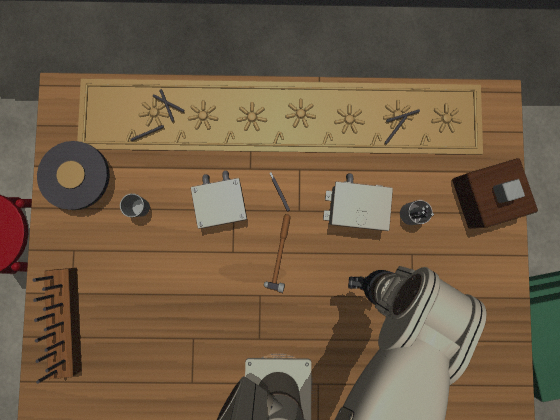

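The lid is flat and shut at its original height (top pixel 361,206). The tools and the junction box are where they were, and the arm is clear, so I hand in.

```bash
python3 -c "
from workcell import *
print(job_done())"
```

```text
the job is handed in; nothing more can be done
None
```

The smoke extractor is switched on and the lid is latched shut. I handed the job in at about 18 s of the 51 s allowed.

- **Lid release:** I pressed the thumb pad to its rubber stop (about 5 N), and the lid sprang fully open.
- **Wide rocker:** I pressed its near half until it stopped, with at most about 14 N at the wrist. Depth from both cameras showed the near half about 4–5 mm lower and the far half higher by about the same. The narrow rocker was unchanged.
- **Lid closing:** I pushed the lid over from behind with the closed fingertips, pressed the pad to the same stop and let go.

**Last checks:** About 2 s after I let go, the lid was flat and at its starting height to within 0.5 mm in both cameras. The hammer, punch, tin, cup and junction box looked unmoved. The arm was clear, with only sensor noise on the wrist force.

**Disagreements:** The two cameras differ by about 3 mm in absolute height, so I relied on before-and-after comparisons. The rocker can't be seen with the lid shut, so its last check was before closing. No check failed.

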